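# Unlatch and slide off a terminal cover

### The arm

A 6-joint arm with a two-finger parallel gripper is mounted at the origin on a cart in front of the work surface, level with it; the furniture and walls round the work are solid. World frame = base frame: x ahead of the robot, y to its left, z up, the work surface at z = 0. Lengths are in m, angles in rad, forces in N, time in s.
With the tool pointing down it reaches from about 0.35 to 0.775 m from the base axis. Payload 5.5 kg.
Tool frame: the origin (TCP) lies at the very end of the fingers, on their centre line; the grasp point (between the pads) lies 19 mm behind it; z points along the fingers, y is the direction in which the jaws open and shut (so a half turn about z gives the same grasp; the last joint's range is limited). The gripper opens to 85 mm and grips with 20 to 120 N. Pads are 22 mm wide; open, the fingers measure 114 mm over their backs; the gripper's body (76 mm by 85 mm) begins 54 mm behind the grasp point. The pads swing forward as they close: fully open they stand 13 mm farther back than shut.
Start: joints at [0.966, 0.313, 0.046, 1.304, 0, 1.431], TCP at [0.258, 0.514, 0.231] pointing down, gripper open.
Joint ranges: [-2.76, 2.76], [-0.86, 1.69], [-1.03, 1.26], [-2.2, 2.34], [-1.47, 1.5], [-3.14, 3.14]. Speed limits (rad/s): [2.57, 2.57, 3.14, 3.14, 3.14, 3.14].

### API

Orientations are given as a unit quaternion [w, x, y, z].
In Python, from workcell import get_state, read_camera, hand_in, find_in, silhouettes gives the robot as it stands. The module is installed in compiled form; this text tells all that it offers.
- The arm moves only by the tool send_rows, never from a script. Its argument "deltas" is a list that holds one entry, the list of rows, each a list of 6 numbers: the shift along the world's x, y, z in cm, then the turn, a rotation vector about the world's x, y, z in degrees. In form: [[[dx, dy, dz, wx, wy, wz], ...]]. A call has 1 to 12 rows; each row is the pose to reach, as a shift and turn from the pose commanded when the call began; what a row does not reach only later rows make up. A row lasts 1/10 s, in which the tool goes at most 50 mm and 8.59 degrees, less where a joint would pass 70% of its speed; a pose out of reach is approached as far as the arm can. A call with a gripper value outside its range is refused whole. "jaw" is the opening, from -1 (shut) to 1 (fully open), so that 0 is half open, set as the call begins (left out, the last holds). The fingers move at their own pace and stop on an object; "force" is the grip in N (left out, the last holds). Time passes only in rows, so rows that repeat a pose let the fingers close. It gives the time, the measured TCP pose, the force and the opening at its end, in the units of the state.
- get_state(): the state, without advancing time (a new reading comes with each control period).
- read_camera(name): name is "side" or "top"; returns a dict with "img" (384x512x3 uint8, red, green, blue), "z_map" (384x512 float32, m along the optical axis (not along the pixel's ray), 0 where there is no reading), "vfov" (degrees; the focal length in pixels is half the picture's height over the tangent of half this angle, whatever the lens; pixels are square), "cx", "cy" (the principal point, pixels), "R" (3x3) and "t" (3): a world point X has camera coordinates R X + t. Camera axes: x right, y down, z forward; pixel columns grow to the right and rows downward; lengths in m; the calibration is good to about 2 mm. A picture is of the moment at which its call begins.
- hand_in(): hands the job in, once; it reports no verdict.
Trained networks look in a picture, given as the dict that the camera call returned (one of the last four; its "shot" number tells which), for a name from the list of things; names that differ only in an ending like _2 or _b are one class to them, and where a whole thing is asked for, a point or a joint stands for the part that bears it (a point fixed in the world has none). Each returns a list of dicts, best first, with "conf" (0 to 1); they miss things now and then, are a little off and sometimes report something else, mostly with a low value. They report only what shows in the picture. A call takes as long as a camera call. They do not tell look-alikes from the thing itself.
- find_in(picture, thing): "box" ([centre column, centre row, width, height] in pixels, round what is visible of it).
- silhouettes(picture, thing): "mask" (384x512 bool, what is visible of it) and "box" ([centre column, centre row, width, height] in pixels, round what is visible of it).
The state is a dict: "clock": time; "joint_pos": joint angles; "qvel": joint speeds; "tau": joint torques, N m; "tcp_pos": TCP position; "orientation": TCP orientation; "wrist_force": force on the tool from outside, world axes, zero at the start; "ft_torque": the same for the moment, N m; "finger_gap": finger opening in m.
Only numpy, scipy, OpenCV 4.12 (cv2) and the standard library are available. Lean on these libraries where they do the work, as an engineer would, in place of code of your own. Each camera call takes 0.05 s, during which the arm holds its last target.

### The job

Open the low grey terminal box on the bench: press its black snap tab fully down with the fingertips, then push the released cover along its rails, away from the cable glands and over the tab, until it is completely off the terminal opening and lies flat on the pair of timber offcuts beside the box. Only press and push: do not lift the cover or let it drop off the timber, and leave the other things on the bench where they are.

Things in the scene. Friction and masses are not known exactly. Their poses are not given: they have to be found in the camera images.
- terminal_box: low grey terminal box fixed to the bench, 104 mm wide (y), x from -64 to +90 mm, two black cable glands at its -x end. Origin: on the bench under the centre of the seated cover. Its +x (by its yaw, about to the robot's left) is the way the cover slides out. Cover seat 39 mm high; side rails x -62 to 46 mm, 52 mm high, inner lips 36 mm off the middle line; back wall x -62 to -47 mm, 46 mm high.
- tab (a joint): the snap tab's travel downward in m: 0 = up (locks the cover), 0.014 = fully in. It is stiff, about 5 N moves it, and it stays where it is left; from about 0.012 the cover passes over it.
- tab_top (a point): centre of the top of the black ribbed snap tab, 36 x 36 mm; 51 mm above the bench when up (12 mm above the cover's seat), 37 mm when fully in; 68 mm along the box's +x from the box's origin; its edge is 5 mm from the edge of the seated cover.
- cover: loose flat grey cover, 90 mm (x) by 80 mm (y) by 6 mm, about 0.12 kg, origin at the centre of its underside, x along the box's x when seated. A rib to push against stands across its middle: 6 mm thick (x), 44 mm wide (y), top 24 mm above the underside (18 above the plate). It is off the opening once moved 92 mm along the box's +x; moved 140 to 165 mm it lies wholly on the timber.
- rib (a point): middle of the cover's push rib, 15 mm above the cover's underside, on its centre
- screwdriver: bystander: red-handled screwdriver, 217 mm long, lying behind the box as the robot sees it; leave alone
- tape: bystander: roll of black tape, 62 mm across, 19 mm high, lying in front of the box or block as the robot sees it; leave alone
- die: bystander: steel die segment, 56 mm high, standing; leave alone
- carton: bystander: small brown carton, 66 mm high; leave alone
- landing (a point): centre of the top of the landing: two pale timber offcuts, fixed side by side against the box's +x end, 36 mm high, together 121 mm long along the box's x (92 to 213 mm from its origin) and 110 mm wide, on the box's middle line. Between the rails and the timber is the box's nose (x 46 to 90 mm), 37.5 mm high, holding the tab; the cover slides over it onto the timber.
Things that resemble listed ones, but are neither listed nor needed, are in the scene too. There is more than one size of the cover; the one meant has the size given above.

How it is judged:
By the outcome, as a careful person would: the job done as asked, in the order asked, and still so for the second after the job is handed in, with the robot touching nothing.
It also fails if it takes over 42 s, if anything falls off the work surface, if the arm or the gripper's body presses on something with over 40 N, if the wrist force passes 120 N, or if a joint passes its speed limit or range.

## Working session

There is one attempt and no reset: what is moved stays moved. The work goes in short steps, Python scripts to look and compute and a tool call to move; the robot and the scene stay as the last step left them, time stands still between calls to the robot, and variables do not carry over. Pictures are saved under pics/ and viewed, and the job is handed in when it is done.

Besides the shell and the picture viewer there is one more tool, called after "Call:" as name([rows], argument=value, ...), one row to a line, values as JSON. send_rows: Moves the arm, as the interface text tells. Its arguments: {"type":"object","properties":{"deltas":{"type":"array","items":{"type":"array","items":{"type":"array","items":{"type":"number"}}}},"jaw":{"type":"number"},"force":{"type":"number"}},"required":["deltas"]}

```bash
mkdir -p pics
cat > h.py <<'E'
import numpy as np, cv2
from workcell import *
def K(p):
    f=p["img"].shape[0]/2/np.tan(np.radians(p["vfov"])/2); return f,p["cx"],p["cy"]
def proj(p,X):
    f,cx,cy=K(p); c=np.asarray(p["R"])@np.asarray(X)+np.asarray(p["t"]); return np.array([cx+f*c[0]/c[2],cy+f*c[1]/c[2]])
def world(p):
    f,cx,cy=K(p); z=p["z_map"]; v,u=np.mgrid[:z.shape[0],:z.shape[1]]
    c=np.stack([(u-cx)/f*z,(v-cy)/f*z,z],-1)
    W=(c-np.asarray(p["t"]))@np.asarray(p["R"]); W[z==0]=np.nan; return W
def ray_at(p,u,v,h):
    f,cx,cy=K(p); R=np.asarray(p["R"]); d=R.T@np.array([(u-cx)/f,(v-cy)/f,1]); o=-R.T@np.asarray(p["t"])
    return o+d*(h-o[2])/d[2]
def save(n,im,s=1):
    im=cv2.cvtColor(im,cv2.COLOR_RGB2BGR)
    if s!=1: im=cv2.resize(im,None,fx=s,fy=s,interpolation=cv2.INTER_CUBIC)
    cv2.imwrite("pics/"+n,im)
E
python3 - <<'E'
from h import *
s=get_state(); print({k:np.round(v,3).tolist() for k,v in s.items()})
for n in("top","side"):
    p=read_camera(n); save(n+"0.png",p["img"],1.5); print(n,p["vfov"],p["cx"],p["cy"],np.round(p["R"],3).tolist(),np.round(p["t"],3))
    W=world(p)
    for t in("terminal_box","tab","cover","screwdriver","tape","die","carton"):
        for r in silhouettes(p,t)[:4]:
            m=r["mask"]; w=W[m]; w=w[~np.isnan(w[:,0])]
            print(t,round(r["conf"],2),np.round(r["box"]).tolist(),np.round(np.median(w,0),3) if len(w) else None, m.sum())
E
```

```text
{'clock': 0.0, 'joint_pos': [0.966, 0.314, 0.045, 1.304, -0.0, 1.431], 'qvel': [0.0, 0.0, 0.0, -0.0, -0.002, -0.001], 'tau': [0.0, -48.063, 29.853, 0.019, 0.0, 0.0], 'tcp_pos': [0.257, 0.514, 0.23], 'orientation': [-0.0, 0.23, 0.973, -0.001], 'wrist_force': [-1.222, -0.147, 0.051], 'ft_torque': [-0.05, -0.011, -0.028], 'finger_gap': 0.085}
top 47.54686671517832 251.86350195531523 189.64081082914703 [[-0.009, -1.0, 0.011], [-0.999, 0.009, -0.041], [0.041, -0.012, -0.999]] [-0.21   0.537  0.977]
terminal_box 0.81 [205.0, 199.0, 141.0, 77.0] [ 0.51  -0.078  0.037] 5246
tab 0.65 [203.0, 200.0, 140.0, 79.0] [ 0.509 -0.075  0.037] 5083
tab 0.6 [202.0, 198.0, 22.0, 21.0] [ 0.516 -0.108  0.049] 303
cover 0.83 [233.0, 190.0, 45.0, 38.0] [ 0.529 -0.174  0.045] 1328
cover 0.74 [152.0, 150.0, 27.0, 32.0] [0.635 0.017 0.005] 816
screwdriver 0.8 [232.0, 146.0, 92.0, 35.0] [ 0.639 -0.216  0.024] 642
tape 0.89 [216.0, 242.0, 29.0, 26.0] [ 0.424 -0.134  0.019] 483
tape 0.27 [315.0, 118.0, 16.0, 22.0] [ 0.693 -0.354  0.053] 301
die 0.61 [314.0, 118.0, 19.0, 21.0] [ 0.694 -0.354  0.053] 301
carton 0.96
[... 241 characters left out ...]
474389 [[0.879, -0.477, 0.005], [-0.219, -0.411, -0.885], [0.424, 0.777, -0.465]] [-0.599  0.099  0.81 ]
terminal_box 0.66 [216.0, 204.0, 105.0, 74.0] [ 0.495 -0.144  0.034] 3723
tab 0.67 [212.0, 194.0, 14.0, 18.0] [ 0.51  -0.113  0.046] 211
cover 0.73 [235.0, 202.0, 44.0, 23.0] [ 0.529 -0.179  0.043] 687
cover 0.59 [240.0, 178.0, 30.0, 15.0] [0.632 0.009 0.002] 294
cover 0.34 [216.0, 204.0, 105.0, 70.0] [ 0.494 -0.146  0.034] 3564
screwdriver 0.84 [286.0, 212.0, 40.0, 24.0] [ 0.637 -0.234  0.019] 513
tape 0.89 [179.0, 221.0, 30.0, 26.0] [ 0.418 -0.148  0.013] 579
die 0.78 [350.0, 230.0, 27.0, 36.0] [ 0.692 -0.37   0.035] 594
carton 0.68 [329.0, 262.0, 50.0, 61.0] [ 0.583 -0.442  0.048] 2200
```

Run:
```python
import cv2
a=cv2.imread("pics/top0.png"); b=cv2.imread("pics/side0.png")
c=cv2.resize(a[150:400,150:460],None,fx=2.5,fy=2.5,interpolation=cv2.INTER_CUBIC);cv2.imwrite("pics/topcrop.png",c)
c=cv2.resize(b[220:400,220:480],None,fx=3,fy=3,interpolation=cv2.INTER_CUBIC);cv2.imwrite("pics/sidecrop.png",c)
```

```text
(no output)
```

View pics/top0.png

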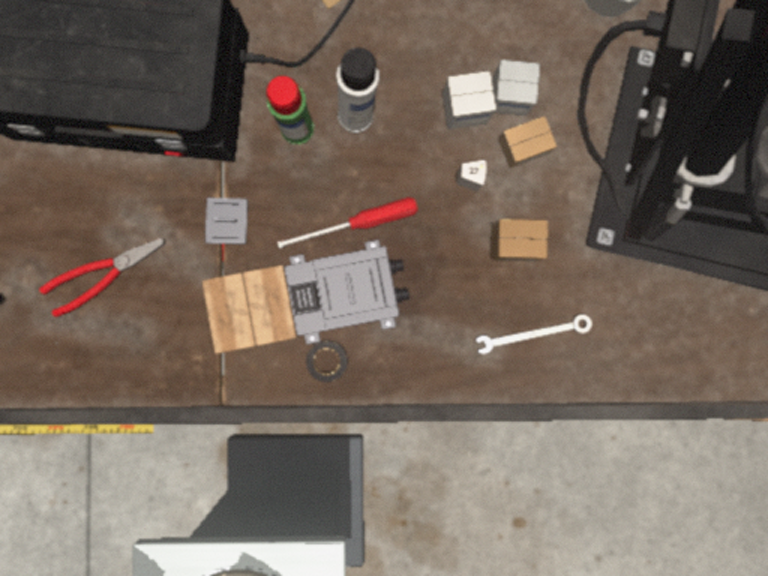

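View pics/topcrop.png

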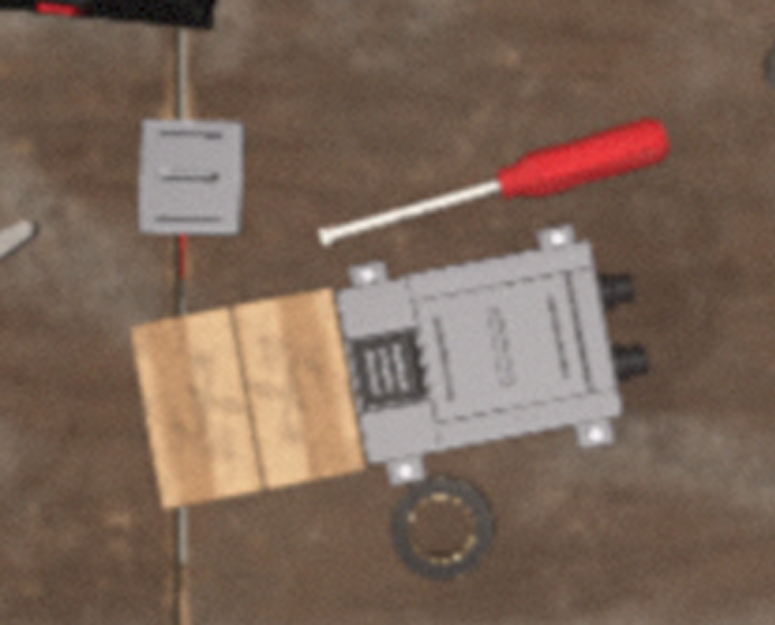

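View pics/sidecrop.png

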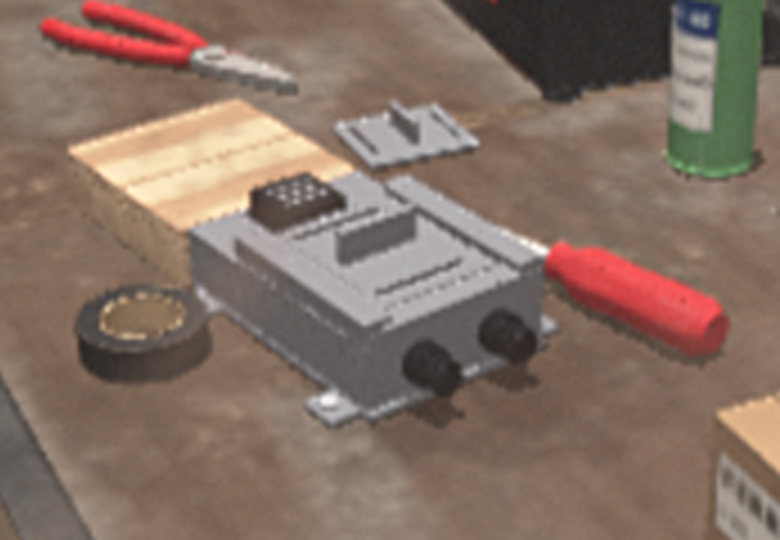

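Two candidates for the cover: the plate seated in the box at top (233,190), and the smaller loose plate on the bench at (152,150). The seated one is the 90x80 mm cover, and the crop shows it behind the black tab and between the rails. Next I'll measure the pose.

Run:
```python
from h import *
for n in("top","side"):
    p=read_camera(n); W=world(p)
    r=[x for x in silhouettes(p,"cover") ][:3]
    for x in r:
        m=x["mask"]; w=W[m]; w=w[~np.isnan(w[:,0])]
        rect=cv2.minAreaRect((w[:,:2]*1000).astype(np.float32)); print(n,"cover",np.round(x["box"]),rect)
        rib=w[(w[:,2]>.055)]
        if len(rib): print(" rib",len(rib),np.round(rib.mean(0),4),np.round(np.percentile(rib[:,2],[10,50,90]),4), cv2.minAreaRect((rib[:,:2]*1000).astype(np.float32)))
    for x in silhouettes(p,"tab"):
        m=x["mask"]; 
        if m.sum()<600:
            w=W[m]; w=w[~np.isnan(w[:,0])]; print(n,"tab z",np.round(np.percentile(w[:,2],[5,25,50,75,95]),4)); t=w[w[:,2]>.044]; print(np.round(t.mean(0),4),cv2.minAreaRect((t[:,:2]*1000).astype(np.float32)))
            b=x["box"]; print(" ray box centre", ray_at(p,b[0],b[1],.051).round(4))
    hsv=cv2.cvtColor(p["img"],cv2.COLOR_RGB2HSV)
    tm=(np.abs(W[...,2]-.036)<.006)&(hsv[...,0]<22)&(hsv[...,1]>60)&(hsv[...,2]>140)
    k,l,st,c=cv2.connectedComponentsWithStats(cv2.morphologyEx(tm.astype(np.uint8),cv2.MORPH_CLOSE,np.ones((5,5))))
    i=1+np.argmax(st[1:,4]); w=W[(l==i)&tm]; print(n,"timber",st[i],np.round(np.median(w[:,2]),4),cv2.minAreaRect((w[:,:2]*1000).astype(np.float32)))
    # whole box block
    bm=(W[...,2]>.03)&(W[...,2]<.07)&(W[...,0]>.38)&(W[...,0]<.62)&(W[...,1]>-.3)&(W[...,1]<.1)
    k,l,st,c=cv2.connectedComponentsWithStats(bm.astype(np.uint8)); i=1+np.argmax(st[1:,4]); w=W[l==i]
    print(n,"block",cv2.minAreaRect((w[:,:2]*1000).astype(np.float32)))
    np.save(n+"W.npy",W); np.save(n+"I.npy",p["img"])
```

```text
top cover [232. 190.  46.  41.] ((528.420654296875, -172.88613891601562), (72.39436340332031, 88.94647216796875), 10.805127143859863)
 rib 57 [ 0.5281 -0.1731  0.0629] [0.061  0.0631 0.0646] ((528.3555908203125, -173.00405883789062), (43.685882568359375, 5.895750999450684), 10.624805450439453)
top cover [151. 150.  29.  32.] ((636.523193359375, 65.5396957397461), (159.88523864746094, 69.36673736572266), 89.01044464111328)
top timber [ 135  177   62   59 2736] 0.0362 ((500.77618408203125, -24.14679718017578), (109.90726470947266, 123.49330139160156), 10.549190521240234)
top block ((516.4885864257812, -109.35791015625), (109.97029113769531, 296.8079833984375), 10.410066604614258)
side cover [238. 178.  32.  11.] ((633.0571899414062, 14.58099365234375), (66.82959747314453, 68.2285385131836), 86.52943420410156)
side cover [237. 203.  45.  21.] ((533.1565551757812, -174.30862426757812), (67.75011444091797, 88.45721435546875), 9.575455665588379)
 rib 67 [ 0.5254 -0.1757  0.059 ] [0.056  0.0597 0.0617] ((527.0719604492188, -174.22767639160156), (44.38349533081055, 7.9437079429626465), 10.756611824035645)
side tab z [0.0339 0.0414 0.0459 0.0473 0.0484]
[ 0.5137 -0.1103  0.0468] ((515.3226928710938, -112.2149429321289), (36.54443359375, 43.93022155761719), 8.907218933105469)
 ray box centre [ 0.51   -0.1265  0.051 ]
side timber [161 169  65  31 956] 0.0337 ((499.529052734375, -24.37055206298828), (112.19581604003906, 122.48796081542969), 11.051990509033203)
side block ((515.1984252929688, -104.59365844726562), (112.19581604003906, 285.9661865234375), 11.051990509033203)
```

Both views agree. Box origin is at about (0.528,-0.173) with yaw 100.5°, rib top at 63 mm and timber at 36 mm. The seated cover measures about 89 mm by 72 mm visible between the lips, which confirms it, and the other plate is about 69 mm. Plan: shut fingers with the jaw axis across the rails, a 29x22 mm tip, over the tab at (0.516,-0.106).

Call:
send_rows([
  [[1.8, -4.4, -0.5, 0, 0, -3.8], [3.6, -8.8, -1, 0, 0, -7.6], [5.4, -13.2, -1.5, 0, 0, -11.4], [7.2, -17.6, -2, 0, 0, -15.2], [9, -22, -2.5, 0, 0, -19], [10.8, -26.4, -3, 0, 0, -22.8], [12.6, -30.8, -3.5, 0, 0, -26.6], [14.4, -35.2, -4, 0, 0, -30.4], [16.2, -39.6, -4.5, 0, 0, -34.2], [18, -44, -5, 0, 0, -38], [19.8, -48.4, -5.5, 0, 0, -41.8], [21.6, -52.8, -6, 0, 0, -45.6]],
], jaw=-1, force=40)

```text
clock: 2.3
tcp_pos: [0.4743, -0.016, 0.1715]
orientation: [0.0, 0.591, 0.807, 0.0]
wrist_force: [0.6, 1.9, -0.4]
finger_gap: -0.0001
```

Call:
send_rows([
  [[1.8, -4, -2, 0, 0, -3.6], [3.4, -7.4, -4, 0, 0, -7.2], [4.2, -9.2, -6.5, 0, 0, -7.2], [4.2, -9.2, -8.0, 0, 0, -7.2], [4.2, -9.2, -8.5, 0, 0, -7.2], [4.2, -9.2, -8.5, 0, 0, -7.2]],
])

```text
clock: 2.9
tcp_pos: [0.515, -0.1056, 0.0857]
orientation: [-0.001, 0.639, 0.769, -0.0]
wrist_force: [-0.4, 0.6, 0.6]
finger_gap: 0.0002
```

Run:
```python
from h import *
t=read_camera("top");s=read_camera("side")
a=cv2.resize(t["img"][130:260,110:290],(540,390),interpolation=cv2.INTER_CUBIC)
b=cv2.resize(s["img"][120:250,130:310],(540,390),interpolation=cv2.INTER_CUBIC)[:, :]
save("over_tab.png",np.vstack([a,b])[:600] if 0 else cv2.resize(np.hstack([a,b]),(800,290)))
c=s["img"][140:240,160:290]; save("side_tab.png",c,6)
o=np.array([.528,-.1732]);u=np.array([-.183,.983]); 
print(get_state()["tcp_pos"])
tcp=get_state()["tcp_pos"]; print(proj(s,tcp),proj(t,tcp))
# top points in side view near gripper tip
W=world(s); m=np.hypot(W[...,0]-tcp[0],W[...,1]-tcp[1])<.03
m&=(W[...,2]>.065)&(W[...,2]<.15); w=W[m]; print(len(w),np.percentile(w[:,2],[1,5]).round(4), w.mean(0).round(4), w.min(0),w.max(0))
```

```text
[ 0.5161049  -0.10561055  0.08717353]
[211.71205988 172.6861269 ] [200.04903168 197.65660378]
418 [0.0864 0.0916] [ 0.5144 -0.1144  0.1224] [ 0.49285133 -0.12625371  0.08583168] [ 0.54492261 -0.09356655  0.14998863]
```

View pics/side_tab.png

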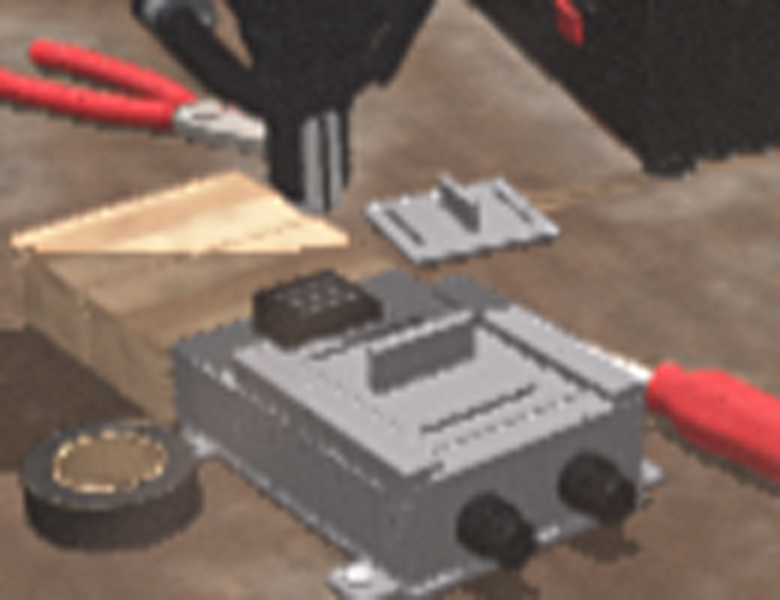

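View pics/over_tab.png

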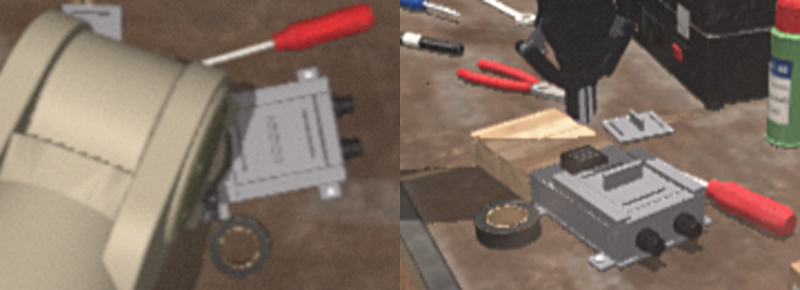

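The side picture shows the shut fingertips at crop (310,205), directly over the black tab at (318,290). They are centred and ready to press.

Call:
send_rows([
  [[0, 0, -1.5, 0, 0, 0], [0, 0, -3.0, 0, 0, 0], [0, 0, -3.3, 0, 0, 0], [0, 0, -3.6, 0, 0, 0], [0, 0, -3.9, 0, 0, 0], [0, 0, -4.2, 0, 0, 0], [0, 0, -4.5, 0, 0, 0], [0, 0, -4.7, 0, 0, 0], [0, 0, -4.7, 0, 0, 0]],
])

```text
clock: 3.9
tcp_pos: [0.5165, -0.106, 0.0395]
orientation: [0.001, 0.639, 0.769, 0.0]
wrist_force: [1.7, 1.4, 3.3]
finger_gap: 0.0
```

Call:
send_rows([
  [[0, 0, -0.1, 0, 0, 0], [0, 0, -0.2, 0, 0, 0], [0, 0, -0.3, 0, 0, 0], [0, 0, -0.3, 0, 0, 0]],
])

```text
clock: 4.3
tcp_pos: [0.5164, -0.106, 0.037]
orientation: [0.001, 0.639, 0.769, 0.0]
wrist_force: [0.3, 3.1, 8.2]
finger_gap: 0.0003
```

Call:
send_rows([
  [[0, 0, -0.1, 0, 0, 0], [0, 0, -0.2, 0, 0, 0], [0, 0, -0.2, 0, 0, 0]],
])

```text
clock: 4.6
tcp_pos: [0.5165, -0.106, 0.0368]
orientation: [0.001, 0.639, 0.769, 0.001]
wrist_force: [-4.1, 3.4, 23.4]
finger_gap: -0.0001
```

The tab has bottomed: the force rose to 23 N at z = 0.037 with no further travel. I'll lift, go behind the rib, and look.

Call:
send_rows([
  [[0, 0, 1, 0, 0, 0], [0, 0, 3.5, 0, 0, 0], [0, 0, 6, 0, 0, 0], [0.7, -4, 6, 0, 0, 0], [1.4, -8, 6, 0, 0, 0], [1.7, -9.3, 6, 0, 0, 0], [1.7, -9.3, 6, 0, 0, 0], [1.7, -9.3, 6, 0, 0, 0]],
])

```text
clock: 5.4
tcp_pos: [0.5315, -0.1982, 0.0934]
orientation: [-0.001, 0.639, 0.769, -0.0]
wrist_force: [0.5, 0.5, 0.5]
finger_gap: -0.0
```

Run:
```python
from h import *
t=read_camera("top");s=read_camera("side")
save("side2.png",s["img"][130:240,150:290],5.5); save("top2.png",t["img"][130:260,110:290],4)
for p,n in((t,"top"),(s,"side")):
    W=world(p)
    o=np.array([.528,-.1732]);u=np.array([-.183,.983]);v=np.array([-.983,-.183])
    X=(W[...,:2]-o)@u;Y=(W[...,:2]-o)@v
    m=(abs(X-.068)<.014)&(abs(Y)<.014)&(W[...,2]<.07); print(n,"tab z",m.sum(),np.median(W[m][:,2]) if m.any() else 0)
    m=(abs(X-.12)<.02)&(abs(Y)<.04)&(W[...,2]<.07); print(n,"timber z",m.sum(),np.median(W[m][:,2]) if m.any() else 0)
print(get_state()["tcp_pos"])
```

```text
top tab z 0 0
top timber z 91 0.036427731368784445
side tab z 62 0.03495541310500473
side timber z 260 0.0338381947714361
[ 0.53184188 -0.19748381  0.09372888]
```

View pics/side2.png

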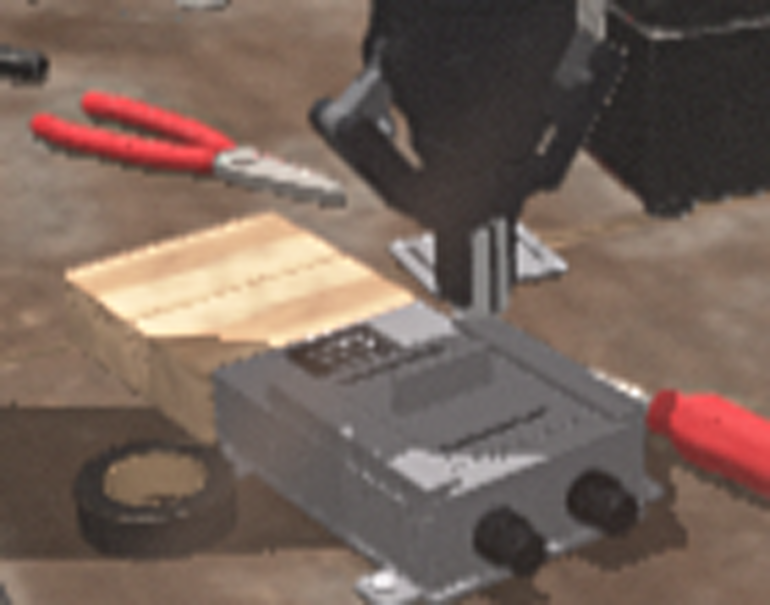

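View pics/top2.png

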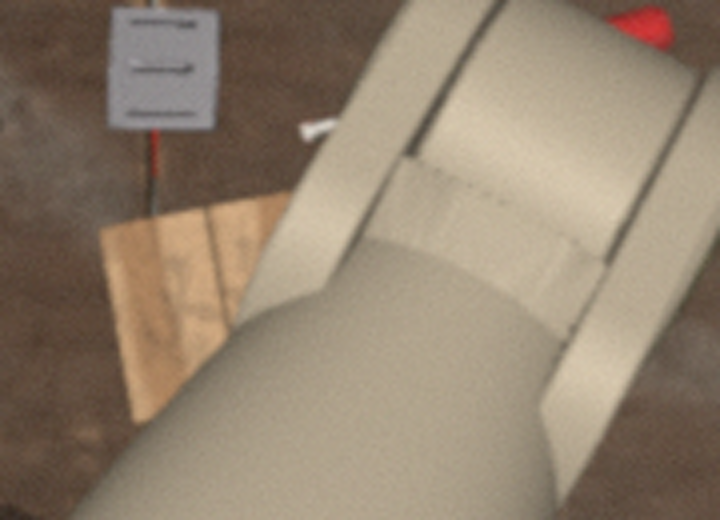

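The tab is now flush with the nose at side crop (335,350): 37 mm after the side camera's 2 mm bias is taken out. Next I'll descend behind the rib, to 5 mm above the plate.

Call:
send_rows([
  [[0, 0, -2, 0, 0, 0], [0, 0, -3.5, 0, 0, 0], [0, 0, -4.0, 0, 0, 0], [0, 0, -4.4, 0, 0, 0], [0, 0, -4.4, 0, 0, 0]],
])

```text
clock: 6.0
tcp_pos: [0.5327, -0.1983, 0.0503]
orientation: [-0.0, 0.639, 0.769, -0.0]
wrist_force: [-0.6, -0.4, -0.4]
finger_gap: 0.0001
```

Call:
send_rows([
  [[-0.1, 0.5, 0, 0, 0, 0], [-0.2, 1.0, 0, 0, 0, 0], [-0.27, 1.4, 0, 0, 0, 0], [-0.33, 1.8, 0, 0, 0, 0], [-0.41, 2.2, 0, 0, 0, 0], [-0.48, 2.6, 0, 0, 0, 0], [-0.56, 3.0, 0, 0, 0, 0], [-0.56, 3.0, 0, 0, 0, 0]],
])

```text
clock: 6.8
tcp_pos: [0.5269, -0.1682, 0.0502]
orientation: [-0.0, 0.639, 0.769, 0.0]
wrist_force: [-0.1, -0.1, 0.4]
finger_gap: -0.0002
```

Run:
```python
from h import *
t=read_camera("top");s=read_camera("side")
save("side3.png",s["img"][130:240,150:290],5.5)
W=world(s);o=np.array([.528,-.1732]);u=np.array([-.183,.983]);v=np.array([-.983,-.183])
for r in silhouettes(s,"cover")[:3]:
    w=W[r["mask"]];w=w[~np.isnan(w[:,0])]; X=(w[:,:2]-o)@u;Y=(w[:,:2]-o)@v; print(r["conf"],np.round(r["box"]),np.percentile(X,[1,99]).round(3),np.percentile(Y,[1,99]).round(3),np.median(w[:,2]).round(4))
```

```text
0.89 [232. 200.  45.  16.] [-0.027  0.059] [-0.038  0.028] 0.0432
```

View pics/side3.png

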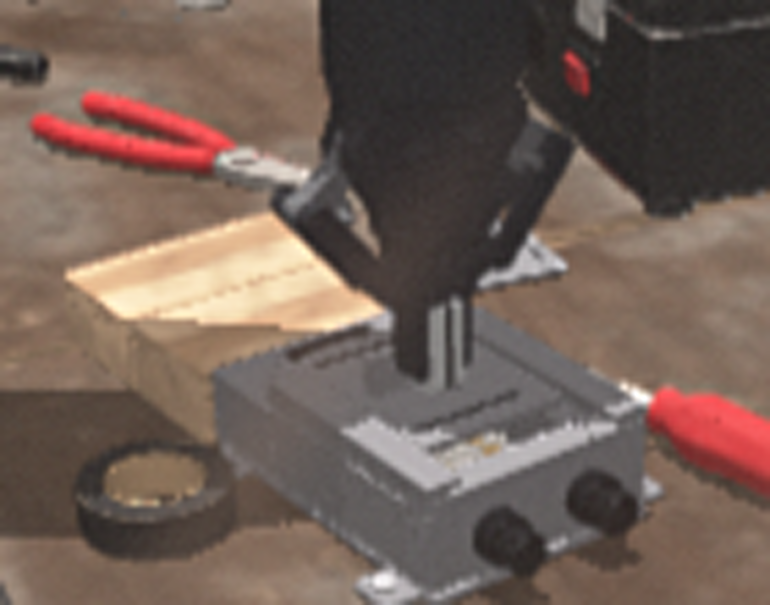

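The cover has slid about 18 mm and is over the tab. The opening shows at side crop (470,450). Continue pushing.

Call:
send_rows([
  [[-0.07, 0.4, 0, 0, 0, 0], [-0.15, 0.8, 0, 0, 0, 0], [-0.23, 1.25, 0, 0, 0, 0], [-0.32, 1.7, 0, 0, 0, 0], [-0.4, 2.15, 0, 0, 0, 0], [-0.48, 2.6, 0, 0, 0, 0], [-0.57, 3.05, 0, 0, 0, 0], [-0.65, 3.5, 0, 0, 0, 0], [-0.73, 3.9, 0, 0, 0, 0], [-0.8, 4.3, 0, 0, 0, 0], [-0.86, 4.6, 0, 0, 0, 0], [-0.88, 4.7, 0, 0, 0, 0]],
])

```text
clock: 8.15
tcp_pos: [0.5182, -0.1216, 0.0503]
orientation: [-0.0, 0.639, 0.769, 0.0]
wrist_force: [-0.2, -0.0, -0.4]
finger_gap: -0.0002
```

Call:
send_rows([
  [[-0.07, 0.4, 0, 0, 0, 0], [-0.15, 0.8, 0, 0, 0, 0], [-0.22, 1.2, 0, 0, 0, 0], [-0.3, 1.6, 0, 0, 0, 0], [-0.37, 2.0, 0, 0, 0, 0], [-0.45, 2.4, 0, 0, 0, 0], [-0.52, 2.8, 0, 0, 0, 0], [-0.59, 3.2, 0, 0, 0, 0], [-0.67, 3.6, 0, 0, 0, 0], [-0.74, 4.0, 0, 0, 0, 0], [-0.8, 4.3, 0, 0, 0, 0], [-0.82, 4.4, 0, 0, 0, 0]],
])

```text
clock: 9.35
tcp_pos: [0.5101, -0.0776, 0.0503]
orientation: [0.0, 0.639, 0.769, 0.0]
wrist_force: [0.9, -0.4, -0.1]
finger_gap: 0.0004
```

Run:
```python
from h import *
t=read_camera("top");s=read_camera("side")
save("side4.png",s["img"][130:240,140:280],5.5)
W=world(s);o=np.array([.528,-.1732]);u=np.array([-.183,.983]);v=np.array([-.983,-.183])
for r in silhouettes(s,"cover")[:3]:
    w=W[r["mask"]];w=w[~np.isnan(w[:,0])]; X=(w[:,:2]-o)@u;Y=(w[:,:2]-o)@v; print(r["conf"],np.round(r["box"]),np.percentile(X,[1,99]).round(3),np.percentile(Y,[1,99]).round(3),np.median(w[:,2]).round(4))
tcp=get_state()["tcp_pos"];print((tcp[:2]-o)@u,(tcp[:2]-o)@v)
```

```text
0.91 [205. 187.  47.  14.] [0.064 0.155] [-0.035  0.041] 0.0411
0.74 [238. 177.  28.   9.] [0.133 0.197] [-0.171 -0.101] 0.0024
0.09702696977252682 6.478577323916281e-05
```

View pics/side4.png

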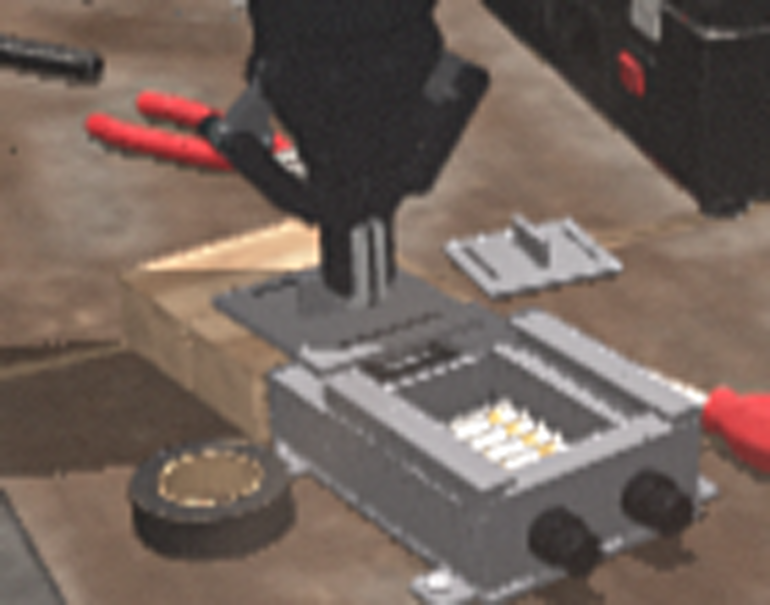

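The cover lies flat at about 110 mm and the opening is clear. I'll push about 42 mm more, then back off from the rib and lift.

Call:
send_rows([
  [[-0.07, 0.4, 0, 0, 0, 0], [-0.15, 0.8, 0, 0, 0, 0], [-0.22, 1.2, 0, 0, 0, 0], [-0.3, 1.6, 0, 0, 0, 0], [-0.37, 2.0, 0, 0, 0, 0], [-0.45, 2.4, 0, 0, 0, 0], [-0.52, 2.8, 0, 0, 0, 0], [-0.59, 3.2, 0, 0, 0, 0], [-0.67, 3.6, 0, 0, 0, 0], [-0.72, 3.9, 0, 0, 0, 0], [-0.76, 4.1, 0, 0, 0, 0], [-0.77, 4.15, 0, 0, 0, 0]],
])

```text
clock: 10.7
tcp_pos: [0.5024, -0.0363, 0.0504]
orientation: [0.0, 0.639, 0.769, 0.0]
wrist_force: [0.7, -0.6, 0.3]
finger_gap: 0.0002
```

Call:
send_rows([
  [[0, 0, 0, 0, 0, 0], [0.1, -0.5, 0, 0, 0, 0], [0.2, -1.0, 0, 0, 0, 0], [0.3, -1.5, 1, 0, 0, 0], [0.3, -1.5, 4, 0, 0, 0], [0.3, -1.5, 8, 0, 0, 0], [-2, -4, 11, 0, 0, 0], [-5, -7, 13, 0, 0, 0], [-8, -11, 14, 0, 0, 0], [-11, -15, 15, 0, 0, 0], [-12, -19, 15, 0, 0, 0], [-12, -22, 15, 0, 0, 0]],
])

```text
clock: 11.9
tcp_pos: [0.381, -0.2592, 0.2021]
orientation: [0.001, 0.64, 0.768, -0.0]
wrist_force: [0.2, -0.6, 0.3]
finger_gap: -0.0003
```

Run:
```python
from h import *
t=read_camera("top");s=read_camera("side")
save("side5.png",s["img"][130:240,140:280],5.5);save("top5.png",t["img"],1.5)
o=np.array([.528,-.1732]);u=np.array([-.183,.983]);v=np.array([-.983,-.183])
for p in(t,s):
  W=world(p)
  for n in("cover","tape","screwdriver","die","carton"):
   for r in silhouettes(p,n)[:2]:
    w=W[r["mask"]];w=w[~np.isnan(w[:,0])]; X=(w[:,:2]-o)@u;Y=(w[:,:2]-o)@v; print(n,round(r["conf"],2),np.round(r["box"]),np.percentile(X,[1,99]).round(3),np.percentile(Y,[1,99]).round(3),np.median(w,0).round(4))
    if n=="cover":
      q=w[w[:,2]>.05]
      if len(q): print(" rib",((q[:,:2].mean(0)-o)@u).round(4),((q[:,:2].mean(0)-o)@v).round(4)); 
  X=(W[...,:2]-o)@u;Y=(W[...,:2]-o)@v
  m=(abs(X-.068)<.014)&(abs(Y)<.014)&(W[...,2]<.07); print("tab z",m.sum(),np.median(W[m][:,2]) if m.any() else 0)
  for a in(.12,.185):
    m=(abs(X-a)<.012)&(abs(Y)<.03); print("plate z",a,np.median(W[m][:,2]) if m.any() else 0)
st=get_state();print(st["tcp_pos"],st["wrist_force"])
```

```text
cover 0.65 [165. 205.  46.  44.] [0.108 0.196] [-0.039  0.038] [ 0.5014 -0.0249  0.0424]
 rib 0.1516 -0.0008
cover 0.56 [150. 149.  29.  33.] [0.133 0.2  ] [-0.175 -0.103] [0.6342 0.0151 0.005 ]
tape 0.61 [216. 242.  29.  29.] [0.026 0.085] [0.068 0.127] [ 0.422  -0.1359  0.0189]
screwdriver 0.85 [233. 144.  92.  33.] [-0.119  0.078] [-0.123 -0.089] [ 0.6393 -0.2163  0.0236]
die 0.63 [314. 115.  19.  19.] [-0.227 -0.191] [-0.148 -0.114] [ 0.6942 -0.3537  0.0541]
carton 0.86 [344. 163.  39.  32.] [-0.295 -0.219] [-0.054  0.009] [ 0.5955 -0.4171  0.0644]
tab z 160 0.03759851624870883
plate z 0.12 0.04240370421717895
plate z 0.185 0.04249418395371961
cover 0.62 [195. 181.  47.  22.] [0.106 0.196] [-0.037  0.041] [ 0.4939 -0.0319  0.04  ]
 rib 0.1498 0.0026
cover 0.54 [238. 177.  34.  12.] [0.132 0.201] [-0.175 -0.102] [0.6324 0.0087 0.0022]
tape 0.97 [178. 221.  27.  26.] [0.024 0.082] [0.071 0.13 ] [ 0.4196 -0.1474  0.0138]
tape 0.36 [217. 209. 111.  68.] [-0.084  0.202] [-0.06  0.06] [ 0.5083 -0.1686  0.0317]
screwdriver 0.72 [287. 214.  41.  27.] [-0.122 -0.012] [-0.128 -0.087] [ 0.6376 -0.2381  0.0183]
die 0.57 [350. 228.  24.  33.] [-0.231 -0.191] [-0.147 -0.112] [ 0.6915 -0.3699  0.0363]
carton 0.81 [330. 261.  48.  61.] [-0.298 -0.221] [-0.054  0.011] [ 0.5835 -0.4421  0.0474]
tab z 69 0.03498428147573159
plate z 0.12 0.03985183412546616
plate z 0.185 0.03981751926662351
[ 0.38266145 -0.25577247  0.20038746] [1.22841474 0.05049942 0.33180799]
```

View pics/side5.png

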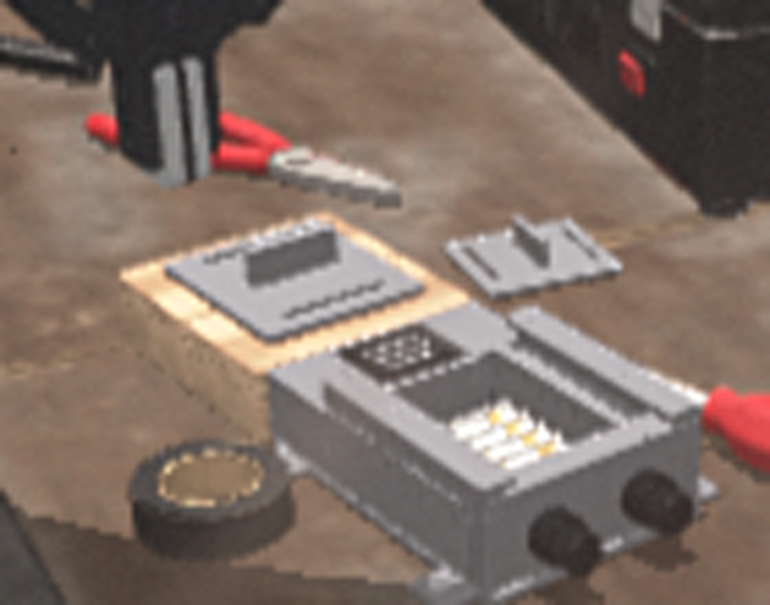

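View pics/top5.png

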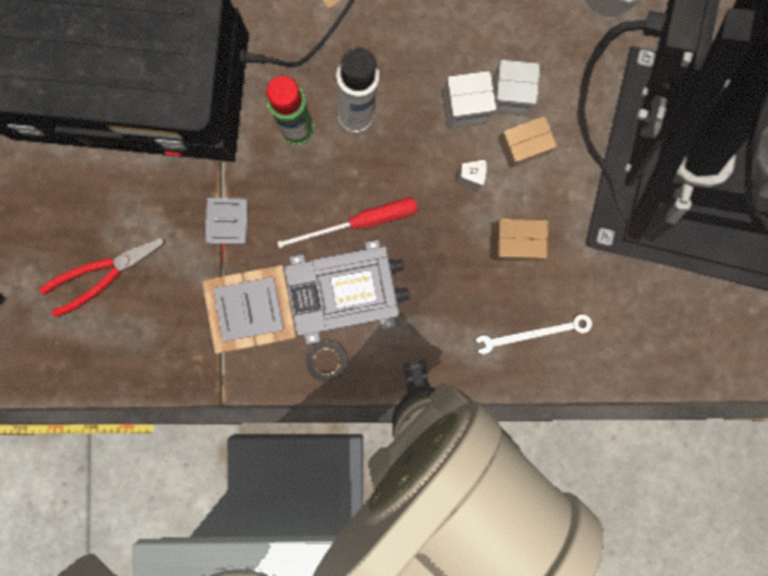

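The cover is flat on the timber at 151 mm, the tab is in, and the bystanders are unmoved. I'll let the arm settle, then hand in.

Call:
send_rows([
  [[0, 0, 0, 0, 0, 0], [0, 0, 0, 0, 0, 0], [0, 0, 0, 0, 0, 0]],
])

```text
clock: 12.8
tcp_pos: [0.3825, -0.2563, 0.2003]
orientation: [0.0, 0.639, 0.769, 0.0]
wrist_force: [-0.9, 0.0, -0.0]
finger_gap: -0.0001
```

```bash
python3 -c "
from workcell import *
print(hand_in())"
```

```text
the job is handed in; nothing more can be done
None
```

The box is open. I pressed the tab fully down, then pushed the cover by its rib along the rails and over the tab onto the timber. I backed off, lifted clear and handed in at about 12.8 s of the 42 s allowed.

- **Tab:** it bottomed at z ≈ 0.037 with 23 N on the wrist. After the push, the top view still read about 37.6 mm.
- **Cover:** it moved about 151 mm (top view 151.6, side view 149.8), within the 140–165 mm asked. The plate's top is level at 42.4 mm at both ends, as expected on 36 mm timber, and it is less than 3 mm off the middle line.
- **Bystanders:** the tape, screwdriver, die and carton were found where they started, within measuring noise.
- **Disagreement:** the side camera reads heights about 2 mm lower than the top camera. No check failed.

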